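# Snap the rinsed beaker's dip basket onto the drip stand

### The job

The wire dip basket on the bench holds a rinsed beaker that has to drain over the drip stand's pan. Take the basket by the black grip on top of its snap hook, push the hook's sprung gate against the straight front bar of the stand's D-ring until the bar is inside and the gate snaps shut, then let the basket down so that it hangs upright and still from that bar, and let go. Keep the beaker upside down in the basket and leave the things round about where they are.

Things in the scene. Friction and masses are not known exactly. Their poses are not given: they have to be found in the camera images.
- basket: Round steel wire basket (76 mm across, 52 mm high) with a bail and, rigid on top, an upright snap hook of 8 mm round steel; 217 mm high, about 0.26 kg, on the bench at the start. Origin: centre of its underside, z up. The hook lies in its x-z plane, spine at x = -22 mm, gate at x = +22 mm: the mouth faces +x, so a bar enters it from the +x side. Inside, the hook is 36 mm wide.
- hook_seat (a point): Point on the basket (x 0, y 0, z 172 mm), under the top of the hook's round bight, where the centre of the D-ring's bar lies once the basket hangs on it; axes as the basket's.
- grip (a point): Point to grasp, in the black plastic grip on top of the hook (x 0, y 0, z 204 mm of the basket). The grip is 36 mm along the basket's x, 12 mm thick along its y (take it across y) and runs from z = 179 to 217 mm. Fingertips should stay above z = 182 mm, as the D-ring's bar passes below.
- gate (a joint): Opening angle of the snap hook's gate in rad: 0 shut, grows as it is pushed inward (towards the spine), stop at 0.9. It is a round bar 8 mm thick, pivot at x 22, z 105 mm of the basket, tip at z 153 mm. A spring shuts it; pushing it in with the bar takes about 2 to 4 N.
- rinsed_beaker: Small glass beaker, 45 mm across (52 mm over the spout) and 56 mm high, loose, standing upside down in the basket. Origin at the centre of its base, which is now uppermost, so its own z axis points down.
- drip_stand: Fixed steel drip stand. Origin on the bench under the middle of the straight bar of its D-ring; z up, x points from that bar back to the post. Pan 200 x 110 mm, rim 24 mm high, from x = -50 to +150 mm; post 12 mm thick at x = 125 mm, 242 mm high; arm and D-ring lie level at z = 222 mm.
- ring_bar (a point): Middle of the straight front bar of the D-ring, at the bar's centre, 222 mm above the bench; axes as the stand's. The bar is 8 mm thick, straight for 44 mm along y; the ring's hole reaches 44 mm from it along +x and is 52 mm wide. The hook comes from the -x side, gate ahead, moving along +x, the basket's x pointing along the stand's x.
- petri_dish: Bystander: flat lidded dish, 91 mm across, 16 mm high; origin at the centre of its underside.
- hook_mouth (a point): Point on the basket (x 22, y 0, z 145 mm) where the centre of an 8 mm bar should cross the gate, 8 mm below the end of the hook's nose (z 153 mm); level within about 3 mm. Moving on towards the spine, the bar swings the gate in and clears its tip about 30 mm past this point, when the gate snaps shut behind it; the spine stops the bar 36 mm past this point.
- rinse_bottle: Bystander: white squeeze wash bottle with red cap and bent spout, 69 mm across, 202 mm high; origin near the centre of its underside.
- bench_timer: Bystander: small flat white bench timer with three buttons, 58 x 64 x 18 mm; origin at the centre of its underside.
Things that resemble listed ones, but are neither listed nor needed, are in the scene too. What is meant by the rinsed_beaker is not turquoise, and is the smaller of those in its own colour.

How it is judged (in metres and radians):
On the way, in this order (a step that is already met when the one before it is completed fails the run):
1. off the bench, the basket's gate is pushed well open against the D-ring (value of joint gate above 0.35 rad and height (world z) of basket above 0.03 m and contact force between basket and drip_stand above 0.5 N), for 0.02 s.
2. the gate has snapped shut with the D-ring's straight bar inside the hook (value of joint gate below 0.08 rad and x of ring_bar in the frame of basket between -0.017 and 0.016 m and z of ring_bar in the frame of basket between 0.125 and 0.178 m), for 0.1 s.
At the end, for the whole second after the job is handed in: The hook hangs on the straight front bar of the D-ring (seat within 8 mm along x, 26 mm along the bar, 6 mm in height), gate shut (under 0.08 rad), basket upright within 0.2 rad and slower than 0.12 m/s, beaker still upside down in the basket (value of joint gate below 0.08 rad and x of hook_seat in the frame of ring_bar between -0.008 and 0.008 m and y of hook_seat in the frame of ring_bar between -0.026 and 0.026 m and z of hook_seat in the frame of ring_bar between -0.006 and 0.006 m and angle between basket's own z axis and vertical below 0.2 rad and linear speed of basket below 0.12 m/s and angle between rinsed_beaker's own z axis and vertical above 2.8 rad and distance between rinsed_beaker and basket below 0.075 m); the robot touches nothing.
It fails at once if the beaker tips over or comes out of the basket (distance between rinsed_beaker and basket above 0.09 m or angle between rinsed_beaker's own z axis and vertical below 2.2 rad).
It fails at once if a bystander (wash bottle, dish or timer) is moved more than 30 mm (distance of any of rinse_bottle, petri_dish, bench_timer from where it was at the start of the episode above 0.03 m).
It also fails if it takes over 40 s, if anything falls off the work surface, if the arm or the gripper's body presses on something with over 40 N, if the wrist force passes 120 N, or if a joint passes its speed limit or range.

### The arm

A 6-joint arm with a two-finger parallel gripper is mounted at the origin on a cart in front of the work surface, level with it; the furniture and walls round the work are solid. World frame = base frame: x ahead of the robot, y to its left, z up, the work surface at z = 0. Lengths are in m, angles in degrees, forces in N, time in s.
With the tool pointing down it reaches from about 0.25 to 0.725 m from the base axis. Payload 9.7 kg.
Tool frame: the origin (TCP) lies midway between the tips of the shut fingers; the grasp point (between the pads) lies 19 mm behind it (bot.hold_point_z is the distance from the TCP to the grasp point, in m); z points along the fingers, y is the line along which they close (so a half turn about z gives the same grasp; the last joint's range is limited). The gripper opens to 85 mm and grips with 20 to 120 N. Pads are 22 mm wide; open, the fingers measure 114 mm over their backs; the gripper's body (76 mm by 85 mm) begins 54 mm behind the grasp point. The pads swing forward as they close: fully open they stand 13 mm farther back than shut.
Start: joints at [0, 4.979, 10.078, 95.1, 0, 90], TCP at [0.55, -0, 0.231] pointing down, gripper open.
Joint ranges: [-179.16, 179.16], [-48.56, 103.87], [-65.8, 70.77], [-126.05, 130.52], [-82.76, 87.17], [-180, 180]. Speed limits (degrees/s): [127.2, 127.2, 147.25, 180, 180, 180].

### API

Orientations are given as [roll, pitch, yaw] about the fixed x, y, z axes, in that order (R = Rz(yaw) Ry(pitch) Rx(roll)).
In Python, from workcell import bot gives the robot as it stands.
- The arm moves only by the tool play_rows, never from a script. Its argument "steps" is a list that holds one entry, the list of rows, each a list of 4 numbers: the shift along the tool's x, y, z in m, then the turn about the tool's z in rad. In form: [[[tx, ty, tz, yaw], ...]]. A call has exactly 5 rows; each row shifts and turns the commanded pose from where the row before left it, along the tool's axes as they then stand; what a row does not reach is not made up. A row lasts 1/12 s, in which the tool goes at most 41.7 mm and 7.16 degrees, less where a joint would pass 70% of its speed; a pose out of reach is approached as far as the arm can. A call is refused whole if a number of a shift passes 0.0417 or a number of a turn 0.125, either way. A call with a gripper value outside its range is refused whole. "gripper" is the finger opening in m, from 0 to 0.0854, set as the call begins (left out, the last holds). The fingers move at their own pace and stop on an object; "squeeze" is the grip in N (left out, the last holds). Time passes only in rows, so rows that do not move let the fingers close, or fill a call up. It gives the time, the measured TCP pose, the force, the opening and the grip force at its end, in the units of the state.
- bot.get_obs(): the state, without advancing time (a new reading comes with each control period).
- bot.camera(name): name is "scene" or "side" or "wrist"; returns a dict with "img" (420x560x3 uint8, blue, green, red), "vfov" (degrees; the focal length in pixels is half the picture's height over the tangent of half this angle, whatever the lens; pixels are square), "cx", "cy" (the principal point, pixels), "D" ([k1, k2, p1, p2, k3] as OpenCV has them; the pictures are not rectified), "xyz" and "attitude" of the camera in the world. Camera axes: x right, y down, z forward; pixel columns grow to the right and rows downward; lengths in m; the calibration is good to about 2 mm. A picture is of the moment at which its call begins. There is no depth.
- bot.job_done(): hands the job in; it is judged then, once.
The state is a dict: "time": time; "q": joint angles; "qd": joint speeds; "joint_efforts": joint torques, N m; "ee_pos": TCP position; "tcp_rot": TCP orientation; "wrist_force": force on the tool from outside, world axes, zero at the start; "torque": the same for the moment, N m; "opening": finger opening in m; "grasp_force": force on a finger pad.
Only numpy, scipy, OpenCV 4.12 (cv2) and the standard library are available. Lean on these libraries where they do the work, as an engineer would, in place of code of your own. Each camera call takes 0.05 s, during which the arm holds its last target. There are 200 camera calls.

## Working session

There is one attempt and no reset: what is moved stays moved. The work goes in short steps, Python scripts to look and compute and a tool call to move; the robot and the scene stay as the last step left them, time stands still between calls to the robot, and variables do not carry over. Pictures are saved under pics/ and viewed, at most 10 in all, crops included, and the job is handed in when it is done.

Besides the shell and the picture viewer there is one more tool, called as a command line: name --argument value ..., lists and objects as JSON in quotes. play_rows: Moves the arm, as the interface text tells. Its arguments: {"type":"object","properties":{"steps":{"type":"array","items":{"type":"array","items":{"type":"array","items":{"type":"number"}}}},"gripper":{"type":"number"},"squeeze":{"type":"number"}},"required":["steps"]}

```bash
mkdir -p pics
cat > h.py <<'E'
import numpy as np, cv2
from scipy.spatial.transform import Rotation as R
from workcell import bot
import json
def cam(n,tag):
    c=bot.camera(n); cv2.imwrite(f'pics/{tag}.png',c['img'])
    d={k:(np.asarray(v).tolist()) for k,v in c.items() if k!='img'}
    json.dump(d,open(f'pics/{tag}.json','w')); return c['img'],d
def KR(d):
    f=210/np.tan(np.radians(d['vfov']/2)); K=np.array([[f,0,d['cx']],[0,f,d['cy']],[0,0,1]])
    a=np.array(d['attitude']); Rm=a if a.shape==(3,3) else R.from_euler('xyz',a,degrees=True).as_matrix()
    return K,Rm,np.array(d['xyz'])
def ray(tag,px):
    d=json.load(open(f'pics/{tag}.json'));K,Rm,t=KR(d)
    p=cv2.undistortPoints(np.array([[px]],float),K,np.array(d['D']))[0,0]
    return t,Rm@np.array([p[0],p[1],1])
def atz(tag,px,z):
    o,v=ray(tag,px); return o+v*(z-o[2])/v[2]
def tri(obs):
    A=np.zeros((3,3));b=np.zeros(3)
    for tag,px in obs:
        o,v=ray(tag,px);v=v/np.linalg.norm(v);P=np.eye(3)-np.outer(v,v);A+=P;b+=P@o
    return np.linalg.solve(A,b)
def proj(tag,X):
    d=json.load(open(f'pics/{tag}.json'));K,Rm,t=KR(d)
    rv,_=cv2.Rodrigues(Rm.T); return cv2.projectPoints(np.atleast_2d(np.array(X,float)),rv,-Rm.T@t,K,np.array(d['D']))[0][:,0]
E
python3 - <<'E'
from h import *
ims=[]
for n in ['scene','side','wrist']:
    i,d=cam(n,n+'0'); print(n,d)
print(bot.get_obs())
for n in ['scene','side']:
    i=cv2.imread(f'pics/{n}0.png'); cv2.imwrite(f'pics/{n}0b.png',cv2.resize(i,(800,600),interpolation=cv2.INTER_CUBIC))
E
```

```text
scene {'vfov': 57.57700772188811, 'cx': 277.26883744355933, 'cy': 206.76655506711836, 'D': [-0.07324786131696513, 0.0, 0.0, 0.0, 0.0], 'xyz': [0.010214092374256476, -0.8464939175850202, 0.6984341075542095], 'attitude': [-127.28344724109225, 0.4036604473759507, -45.063307673749435]}
side {'vfov': 42.15892147216591, 'cx': 277.9368331983151, 'cy': 216.758860597114, 'D': [-0.12618040774159076, 0.0, 0.0, 0.0, 0.0], 'xyz': [0.01341863353864603, -1.1008736802749013, 0.8670709708983451], 'attitude': [-127.86416942651036, 0.1452475085579848, -32.92483599213089]}
wrist {'vfov': 60.78406166691492, 'cx': 281.94850755415933, 'cy': 212.5609376288102, 'D': [-0.08953868170779958, 0.0, 0.0, 0.0, 0.0], 'xyz': [0.5517612108217428, 0.07190086851224596, 0.3744862546789525], 'attitude': [163.4051425473153, 0.032152812186057776, 0.050044682956479285]}
{'time': 0.15, 'q': array([-1.22093907e-03,  5.00364916e+00,  1.00445279e+01,  9.50990905e+01,
        3.47662323e-04,  8.99996570e+01]), 'qd': array([-0.03376061, -0.0668036 ,  0.02255631, -0.03340123,  0.01693836,
       -0.05367041]), 'joint_efforts': array([-3.04631758e-03, -5.20762289e+01,  4.65044117e+01,  1.38444663e-02,
       -2.16874664e-04, -1.82086734e-05]), 'ee_pos': array([ 5.49826056e-01, -9.98712920e-06,  2.30744783e-01]), 'tcp_rot': array([-1.79941788e+02, -3.48010626e-04,  8.99991217e+01]), 'wrist_force': array([ 0.43515174, -0.46539596,  0.22806661]), 'torque': array([-0.01798652, -0.01499954,  0.02456917]), 'grasp_force': 0.0, 'opening': 0.08539487888993505}
```

View pics/scene0b.png

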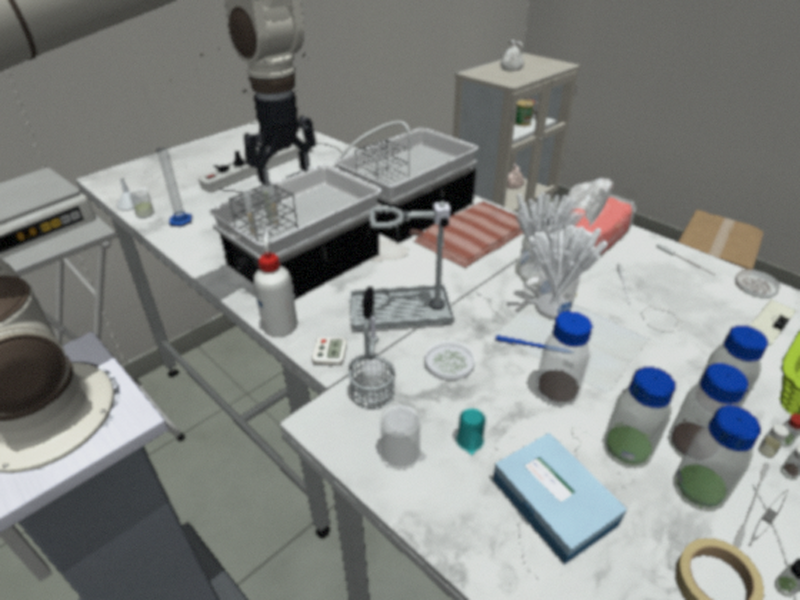

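View pics/side0b.png

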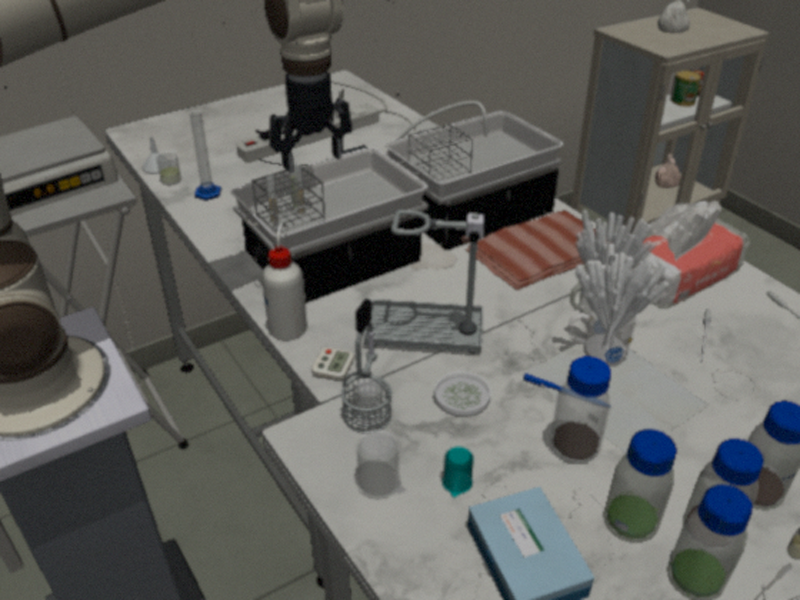

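The basket stands at about (372,385) in the enlarged scene view with its grip at (368,303). The stand's D-ring is at about (390,217) and its post at (440,255). The bottle, timer and dish are close by.

Run:
```python
from h import *
a=cv2.imread('pics/scene0.png')[135:290,235:335]; b=cv2.imread('pics/side0.png')[140:310,235:345]
a=cv2.resize(a,None,fx=3.8,fy=3.8,interpolation=cv2.INTER_CUBIC);b=cv2.resize(b,None,fx=3.5,fy=3.5,interpolation=cv2.INTER_CUBIC)
o=np.zeros((600,800,3),np.uint8);o[:589,:380]=a[:589,:380];o[:595,400:785]=b[:595,:385]
cv2.imwrite('pics/c1.png',o)
```

```text
(no output)
```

View pics/c1.png

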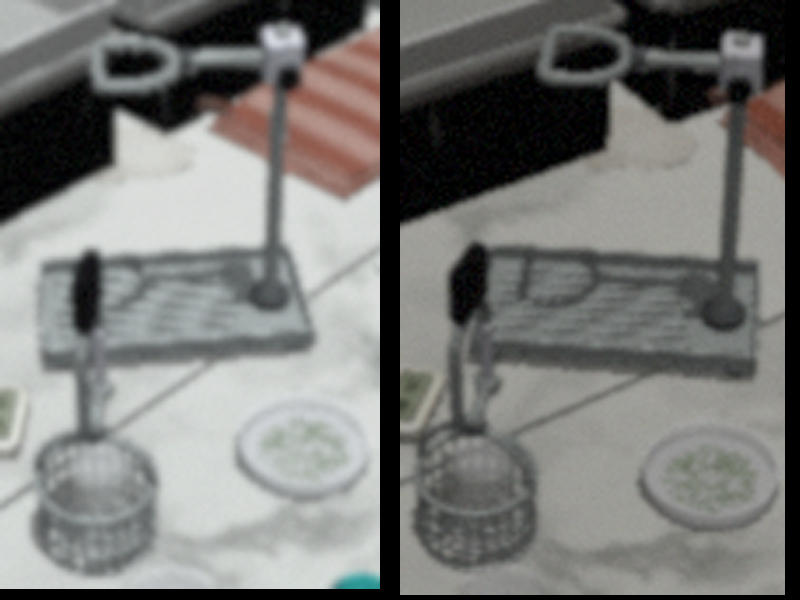

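```bash
cat >> h.py <<'E'
A=lambda x,y:('scene0',(235+x/3.8,135+y/3.8))
B=lambda x,y:('side0',(235+(x-400)/3.5,140+y/3.5))
E
python3 - <<'E'
from h import *
np.set_printoptions(precision=4,suppress=True)
for n,a,b,z in [('barfar',(96,40),(553,32),.222),('barnear',(104,85),(543,77),.222),('ringback',(178,61),(630,54),.222),('posttop',(282,37),(742,42),.242),('postbase',(268,293),(722,312),.008),
 ('panFL',(43,357),(478,362),.012),('panFR',(312,338),(756,368),.012),('panBL',(42,262),(482,250),.024),('panBR',(290,250),(756,265),.024),
 ('griptop',(90,250),(474,243),.217),('gripbot',(85,330),(463,322),.180),('gripmid',(88,290),(468,283),.198),('rim',(97,471),(476,478),.052),('gatepivot',(97,415),(476,418),.105),('spine105',(84,420),(458,420),.105),('dish',(303,448),(710,475),.012)]:
    print(n,tri([A(*a),B(*b)]),atz(*A(*a),z),atz(*B(*b),z))
E
```

```text
barfar [ 0.6036 -0.1885  0.2226] [ 0.6069 -0.1836  0.222 ] [ 0.6023 -0.1918  0.222 ]
barnear [ 0.5666 -0.2348  0.2228] [ 0.5683 -0.2326  0.222 ] [ 0.5667 -0.2349  0.222 ]
ringback [ 0.6334 -0.2361  0.2163] [ 0.625  -0.2448  0.222 ] [ 0.6289 -0.2421  0.222 ]
posttop [ 0.692  -0.2782  0.2278] [ 0.6704 -0.2965  0.242 ] [ 0.6776 -0.2954  0.242 ]
postbase [ 0.6892 -0.2793  0.0065] [ 0.6884 -0.2798  0.008 ] [ 0.6874 -0.2815  0.008 ]
panFL [ 0.5447 -0.1787 -0.0378] [ 0.5138 -0.2166  0.012 ] [ 0.5109 -0.2372  0.012 ]
panFR [ 0.6794 -0.3326 -0.0024] [ 0.6669 -0.342   0.012 ] [ 0.6672 -0.3467  0.012 ]
panBL [ 0.5532 -0.1746  0.0532] [ 0.5793 -0.142   0.024 ] [ 0.5713 -0.1437  0.024 ]
panBR [ 0.729  -0.2661  0.0218] [ 0.7256 -0.269   0.024 ] [ 0.7279 -0.2671  0.024 ]
griptop [ 0.4448 -0.352   0.2146] [ 0.4427 -0.3544  0.217 ] [ 0.4432 -0.3547  0.217 ]
gripbot [ 0.4309 -0.3603  0.1689] [ 0.4225 -0.3701  0.18  ] [ 0.4241 -0.3725  0.18  ]
gripmid [ 0.4362 -0.3586  0.1941] [ 0.4332 -0.3619  0.198 ] [ 0.4335 -0.3633  0.198 ]
rim [ 0.4399 -0.3544  0.0398] [ 0.4356 -0.3595  0.052 ] [ 0.4302 -0.37    0.052 ]
gatepivot [ 0.4388 -0.3584  0.0926] [ 0.4329 -0.365   0.105 ] [ 0.4294 -0.374   0.105 ]
spine105 [ 0.4229 -0.3645  0.1033] [ 0.4245 -0.3627  0.105 ] [ 0.4196 -0.3697  0.105 ]
dish [ 0.5875 -0.4022 -0.0033] [ 0.5742 -0.4125  0.012 ] [ 0.5779 -0.4139  0.012 ]
```

play_rows --steps '[[[-0.02,-0.008,-0.03,0],[-0.03,-0.008,-0.025,0],[-0.035,-0.008,-0.015,0],[-0.035,-0.008,-0.01,0],[-0.035,-0.008,-0.01,0]]]'

```text
time: 0.57
ee_pos: [0.5095, -0.1563, 0.3222]
tcp_rot: [180.0, 0.0, 90.0]
wrist_force: [0.9, -0.0, -0.4]
opening: 0.0852
grasp_force: 0.0
```

play_rows --steps '[[[-0.035,-0.008,-0.01,0],[-0.035,-0.008,0,0],[-0.035,-0.008,0,0],[-0.03,-0.008,0,0],[-0.01,-0.008,0,0]]]'

```text
time: 0.98
ee_pos: [0.4692, -0.3034, 0.3301]
tcp_rot: [-179.9, -0.0, 89.9]
wrist_force: [-0.6, 0.7, -0.9]
opening: 0.0857
grasp_force: 0.0
```

Run:
```python
from h import *
i,d=cam('wrist','w1'); o=bot.get_obs(); print(o['ee_pos'],o['tcp_rot'],o['q'],o['time'])
cv2.imwrite('pics/w1b.png',cv2.resize(i,(800,600),interpolation=cv2.INTER_CUBIC))
```

```text
[ 0.46815955 -0.30330326  0.33044343] [-1.79902552e+02 -2.55893892e-03  8.98072465e+01] [-3.29118982e+01  9.97809781e+00  2.69535841e+01  1.07058855e+02
 -5.05195497e-02  5.72808898e+01] 1.0333
```

View pics/w1b.png

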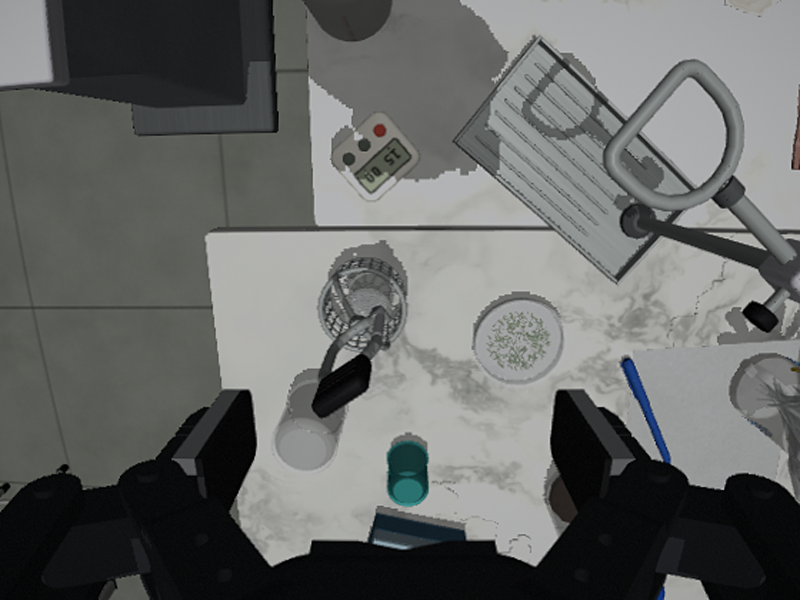

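The wrist view shows the grip at about (342,386), with the gate to its upper right, so basket x points at roughly +40°. The D-ring's straight bar runs from about (612,150) to (680,70). I'll enlarge both.

Run:
```python
from h import *
i=cv2.imread('pics/w1.png')
a=cv2.resize(i[180:300,210:300],None,fx=4.4,fy=4.4,interpolation=cv2.INTER_CUBIC); b=cv2.resize(i[30:160,410:530],None,fx=3.3,fy=3.3,interpolation=cv2.INTER_CUBIC)
o=np.zeros((600,800,3),np.uint8);o[:528,:396]=a;o[:429,400:796]=b
cv2.imwrite('pics/c2.png',o)
```

```text
(no output)
```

View pics/c2.png

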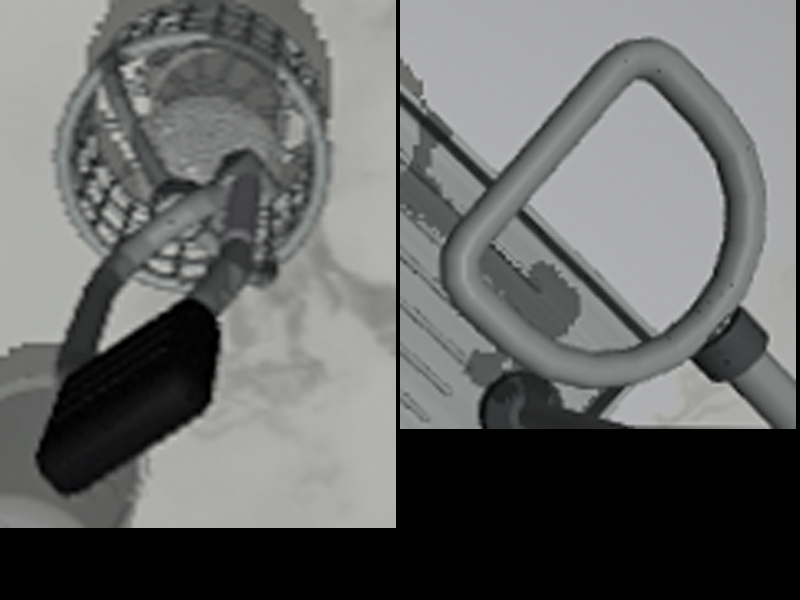

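```bash
cat >> h.py <<'E'
G=lambda x,y:('w1',(210+x/4.4,180+y/4.4))
D=lambda x,y:('w1',(410+(x-400)/3.3,30+y/3.3))
E
python3 - <<'E'
from h import *
np.set_printoptions(precision=4,suppress=True)
ang=lambda a,b:np.degrees(np.arctan2(b[1]-a[1],b[0]-a[0]))
p,q=atz(*G(68,492),.217),atz(*G(210,402),.217);print('grip edge',p,q,ang(p,q),np.linalg.norm(q-p),'mid',atz(*G(130,427),.217))
p,q=atz(*G(65,393),.180),atz(*G(190,300),.180);print('lower edge',p,q,ang(p,q))
print('rim',atz(*G(192,162),.052), 'gatepiv/tip', atz(*G(262,268),.105))
for a,b in [((470,205),(600,60)),((497,245),(625,90)),((484,225),(612,75))]:
    p,q=atz(*D(*a),.222),atz(*D(*b),.222);print('bar',p,q,ang(p,q)-90,(p+q)/2)
col=atz(*D(730,343),.222);arm=atz(*D(785,395),.222);print('arm',col,arm,ang(col,arm))
for c in [((447,250),(625,50)),]: print([atz(*D(*x),.222) for x in c])
print('post base',atz('w1',(635*.7,218*.7),.008))
print('grip1 from scene/w1',tri([G(130,427),A(88,253),B(470,246)]))
E
```

```text
grip edge [ 0.4253 -0.3748  0.217 ] [ 0.4518 -0.3565  0.217 ] 34.58921214079644 0.032218079885175055 mid [ 0.4372 -0.3615  0.217 ]
lower edge [ 0.4192 -0.3725  0.18  ] [ 0.4455 -0.3519  0.18  ] 38.1218980379044
rim [ 0.4358 -0.3626  0.052 ] gatepiv/tip [ 0.4571 -0.374   0.105 ]
bar [ 0.5732 -0.2208  0.222 ] [ 0.5984 -0.1911  0.222 ] -40.313669569156076 [ 0.5858 -0.2059  0.222 ]
bar [ 0.5798 -0.2287  0.222 ] [ 0.6044 -0.1968  0.222 ] -37.59098521058003 [ 0.5921 -0.2127  0.222 ]
bar [ 0.5766 -0.2247  0.222 ] [ 0.6013 -0.1939  0.222 ] -38.703890585145494 [ 0.5889 -0.2093  0.222 ]
arm [ 0.635  -0.2478  0.222 ] [ 0.6501 -0.2588  0.222 ] -36.08022082729239
[array([ 0.5691, -0.23  ,  0.222 ]), array([ 0.6036, -0.1889,  0.222 ])]
post base [ 0.6855 -0.288   0.008 ]
grip1 from scene/w1 [ 0.4374 -0.3595  0.2204]
```

play_rows --steps '[[[0,0,0,-0.123],[0,0,0,-0.123],[0,0,0,-0.123],[0,0,0,-0.123],[0,0,0,-0.123]]]' --gripper 0.06

```text
time: 1.45
ee_pos: [0.4701, -0.299, 0.3313]
tcp_rot: [180.0, -0.0, 125.6]
wrist_force: [-0.1, -0.6, 1.3]
opening: 0.0603
grasp_force: 0.0
```

play_rows --steps '[[[0,0,0,-0.123],[0,0,0,-0.123],[0,0,0,-0.123],[0,0,0,-0.123],[0,0,0,-0.123]]]'

```text
time: 1.87
ee_pos: [0.4702, -0.2989, 0.3313]
tcp_rot: [180.0, -0.0, 160.9]
wrist_force: [-1.0, 0.1, 0.1]
opening: 0.06
grasp_force: 0.0
```

play_rows --steps '[[[0,0,0,-0.123],[0,0,0,-0.123],[0,0,0,-0.123],[0,0,0,-0.123],[0,0,0,-0.123]]]'

```text
time: 2.28
ee_pos: [0.4702, -0.2989, 0.3313]
tcp_rot: [180.0, 0.0, -163.9]
wrist_force: [0.8, -0.0, -0.9]
opening: 0.0603
grasp_force: 0.0
```

play_rows --steps '[[[0,0,0,-0.123],[0,0,0,-0.123],[0,0,0,-0.123],[0,0,0,0],[0,0,0,0]]]'

```text
time: 2.7
ee_pos: [0.4702, -0.2993, 0.3313]
tcp_rot: [180.0, 0.0, -143.3]
wrist_force: [-0.2, -0.4, 0.7]
opening: 0.0602
grasp_force: 0.0
```

```bash
cat >> h.py <<'E'
def togo(target,yaw=None):
    o=bot.get_obs(); Rm=R.from_euler('xyz',o['tcp_rot'],degrees=True).as_matrix()
    return Rm.T@(np.array(target)-o['ee_pos']), np.degrees(np.arctan2(Rm[1,1],Rm[0,1]))
E
python3 - <<'E'
from h import *
o=bot.get_obs(); print(o['ee_pos'],o['tcp_rot'],o['q'],o['opening'])
print(togo([.4365,-.362,.186]))
E
```

```text
[ 0.47015369 -0.29925482  0.3313151 ] [ 1.79989904e+02  4.52648884e-03 -1.43332626e+02] [-3.24809267e+01  9.86814526e+00  2.69301680e+01  1.07069846e+02
  7.82359563e-03 -6.91483017e+01] 0.06018882984559141
(array([ 0.06447508, -0.03025759,  0.14530467]), np.float64(126.66737482665472))
```

play_rows --steps '[[[0.016,-0.0075,0.014,0],[0.016,-0.0075,0.014,0],[0.016,-0.0075,0.014,0],[0.0165,-0.0078,0.014,0],[0,0,0.014,0]]]'

```text
time: 3.12
ee_pos: [0.4354, -0.3646, 0.2604]
tcp_rot: [180.0, -0.0, -143.5]
wrist_force: [-0.3, 1.0, -0.0]
opening: 0.0599
grasp_force: 0.0
```

Run:
```python
from h import *
i,d=cam('wrist','w2'); o=bot.get_obs(); print(o['ee_pos'],o['tcp_rot'])
print(togo([.4365,-.362,.186]))
cv2.imwrite('pics/w2b.png',cv2.resize(i[100:420,60:500],(800,582),interpolation=cv2.INTER_CUBIC))
```

```text
[ 0.43551099 -0.36335558  0.25756469] [ 1.79788742e+02 -5.53456746e-02 -1.43498313e+02]
(array([-0.00167049,  0.00023749,  0.07156447]), np.float64(126.50148289894757))
```

View pics/w2b.png

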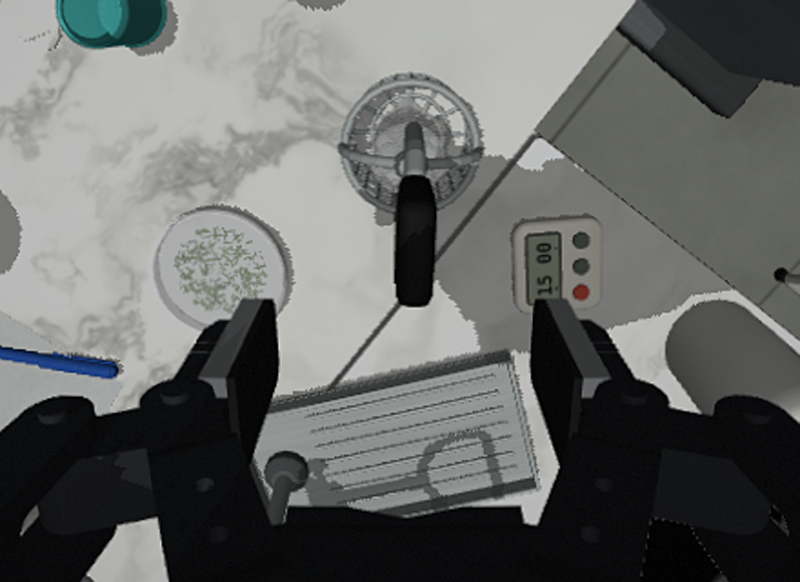

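Run:
```python
from h import *
W=lambda x,y:('w2',(60+x*.55,100+y*.55))
np.set_printoptions(precision=4,suppress=True)
e=atz(*W(415,303),.217); r=atz(*W(417,205),.217); print(e,r,np.linalg.norm(e-r),np.degrees(np.arctan2(*(e-r)[1::-1])))
o=bot.get_obs(); Rm=R.from_euler('xyz',o['tcp_rot'],degrees=True).as_matrix()
print('in tool',Rm.T@(e-o['ee_pos']),Rm.T@(r-o['ee_pos']))
print('rim in tool',Rm.T@(atz(*W(411,140),.052)-o['ee_pos']))
```

```text
[ 0.4475 -0.3532  0.217 ] [ 0.4214 -0.372   0.217 ] 0.03219196844756142 35.76511706502075
in tool [-0.0157  0.0009  0.0406] [0.0165 0.0013 0.0406]
rim in tool [0.0044 0.0006 0.2056]
```

The grip is centred between the fingers and lined up with the tool, about 1 mm off. Next I descend and close.

play_rows --steps '[[[0.001,0.001,0.015,0],[0,0,0.02,0],[0,0,0.02,0],[0,0,0.013,0],[0,0,0.005,0]]]'

```text
time: 3.58
ee_pos: [0.4349, -0.3617, 0.1865]
tcp_rot: [179.8, -0.0, -143.3]
wrist_force: [-1.0, 0.4, -0.4]
opening: 0.0599
grasp_force: 0.0
```

play_rows --steps '[[[0,0,0,0],[0,0,0,0],[0,0,0,0],[0,0,0,0],[0,0,0,0]]]' --gripper 0 --squeeze 60

```text
time: 4.0
ee_pos: [0.4353, -0.3628, 0.1895]
tcp_rot: [-179.9, 0.0, -143.2]
wrist_force: [-1.0, 1.7, 5.9]
opening: 0.0112
grasp_force: 59.0
```

play_rows --steps '[[[0,0,0,0],[0,0,0,0],[0,0,0,0],[0,0,-0.002,0],[0,0,-0.003,0]]]'

```text
time: 4.42
ee_pos: [0.4351, -0.3627, 0.1931]
tcp_rot: [180.0, -0.0, -143.2]
wrist_force: [0.2, 0.2, -3.6]
opening: 0.0112
grasp_force: 58.4
```

Run:
```python
from h import *
s=.7
print('bottle',atz('scene0',(278*s,325*s),.0),atz('side0',(287*s,328*s),0), atz('scene0',(270*s,260*s),.19))
print(togo([.539,-.172,.265]),togo([.588,-.21,.265]))
```

```text
bottle [ 0.4236453 -0.0962063  0.       ] [ 4.26148863e-01 -1.01654745e-01 -1.11022302e-16] [ 0.4010247  -0.14984887  0.19      ]
(array([-0.19750276,  0.09032882, -0.07189303]), np.float64(126.84070083252682)) (array([-0.21393322,  0.0305372 , -0.07193222]), np.float64(126.84070083252682))
```

play_rows --steps '[[[0,0,-0.008,0],[0,0,-0.014,0],[0,0,-0.018,0.03],[0,0,-0.018,0.06],[0,0,-0.01,0.09]]]'

```text
time: 4.83
ee_pos: [0.4354, -0.3629, 0.2638]
tcp_rot: [-179.9, 0.0, -153.6]
wrist_force: [0.6, 0.1, -2.4]
opening: 0.0106
grasp_force: 58.5
```

play_rows --steps '[[[0,0,-0.004,0.1],[0,0,0,0.11],[0,0,0,0.11],[0,0,0,0.11],[0,0,0,0.11]]]'

```text
time: 5.25
ee_pos: [0.4352, -0.3628, 0.2657]
tcp_rot: [180.0, -0.0, 175.3]
wrist_force: [0.6, 0.0, -3.7]
opening: 0.0111
grasp_force: 58.5
```

play_rows --steps '[[[0,0,0,0.11],[0,0,0,0.11],[0,0,0,0.11],[0,0,0,0.1],[0,0,0,0.08]]]'

```text
time: 5.67
ee_pos: [0.4352, -0.3628, 0.2657]
tcp_rot: [180.0, -0.0, 146.1]
wrist_force: [-0.2, 0.1, -3.2]
opening: 0.0108
grasp_force: 58.5
```

play_rows --steps '[[[0,0,0,0.067],[0,0.006,0,0],[0.001,0.012,0,0],[0.003,0.018,0,0],[0.003,0.02,0,0]]]'

```text
time: 6.08
ee_pos: [0.4641, -0.3131, 0.2654]
tcp_rot: [180.0, -0.0, 142.6]
wrist_force: [-0.4, 0.6, -3.0]
opening: 0.0108
grasp_force: 58.5
```

play_rows --steps '[[[0.003,0.02,0,0],[0.003,0.02,0,0],[0.003,0.02,0,0],[0.003,0.02,0,0],[0.003,0.02,0,0]]]'

```text
time: 6.5
ee_pos: [0.5133, -0.2236, 0.2655]
tcp_rot: [180.0, 0.0, 142.7]
wrist_force: [0.7, -0.2, -3.5]
opening: 0.0113
grasp_force: 58.5
```

Run:
```python
from h import *
o=bot.get_obs(); print(o['ee_pos'],o['tcp_rot'],o['wrist_force'],o['time'])
print(togo([.539,-.172,.265]),togo([.588,-.21,.265]))
```

```text
[ 0.51331318 -0.22358218  0.26552463] [1.79982972e+02 1.57166338e-03 1.42715903e+02] [ 0.68828441 -0.19069977 -3.45069345] 6.5
(array([0.01080932, 0.05660101, 0.00054116]), np.float64(52.7159037547215)) (array([-0.05119629,  0.05604924,  0.00054269]), np.float64(52.7159037547215))
```

play_rows --steps '[[[0.003,0.018,0,0],[0.003,0.015,0,0],[0.003,0.012,0,0],[0.002,0.008,0,0],[0,0.003,0,0]]]'

```text
time: 6.92
ee_pos: [0.5384, -0.1729, 0.2654]
tcp_rot: [180.0, -0.0, 142.7]
wrist_force: [0.0, 0.7, -3.3]
opening: 0.011
grasp_force: 58.5
```

play_rows --steps '[[[0,0,0,0],[0,0,0,0],[0,0,0,0],[0,0,0,0],[0,0,0,0]]]'

```text
time: 7.33
ee_pos: [0.5377, -0.1749, 0.2653]
tcp_rot: [-180.0, 0.0, 142.5]
wrist_force: [0.4, 0.3, -3.2]
opening: 0.0112
grasp_force: 58.5
```

Run:
```python
from h import *
o=bot.get_obs(); print(o['ee_pos'],o['tcp_rot'],o['wrist_force'],o['time'])
i1,_=cam('wrist','w3');i2,_=cam('side','s3');i3,_=cam('scene','c3')
o=np.zeros((600,800,3),np.uint8)
o[:300,:400]=cv2.resize(i1,(400,300))
a=i2[120:270,235:335];o[:600,400:800]=cv2.resize(a,(400,600),interpolation=cv2.INTER_CUBIC)
b=i3[110:210,220:353];o[300:,:400]=cv2.resize(b,(400,300),interpolation=cv2.INTER_CUBIC)
cv2.imwrite('pics/v3.png',o)
```

```text
[ 0.53770054 -0.17490474  0.26533426] [-1.79997919e+02  3.96179717e-03  1.42498018e+02] [ 0.41924685  0.25099024 -3.16992263] 7.3333
```

View pics/v3.png

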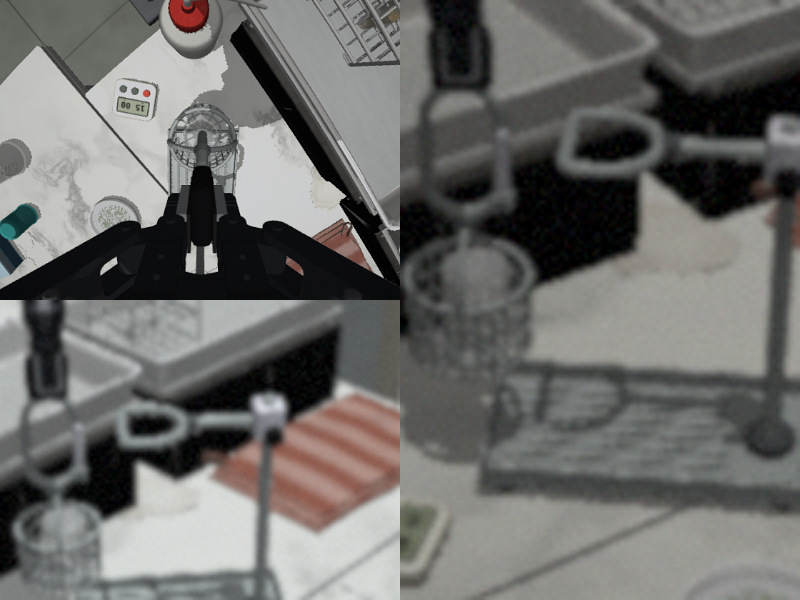

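Run:
```python
from h import *
np.set_printoptions(precision=1,suppress=True)
y=np.radians(-37.5);Rz=R.from_euler('z',y).as_matrix()
c=np.array([.538,-.1735,.0775])
P={'pivot':(.022,0,.105),'tip':(.022,0,.153),'spine105':(-.022,0,.105),'bighttop':(0,0,.179),'rimL':(-.038*np.sin(0),0,.052),'gripbotL':(-.018,0,.179),'gripbotR':(.018,0,.179)}
b=np.array([.588,-.21,.222])
pts={k:c+Rz@np.array(v) for k,v in P.items()}
for k,v in [('barmid',0),('barfar',.022),('barnear',-.022)]: pts[k]=b+Rz@np.array([0,v,0])
pts['ringback']=b+Rz@np.array([.048,0,0]);pts['post']=b+Rz@np.array([.125,0,.02])
for k,X in pts.items():
    s=proj('s3',X)[0];q=proj('c3',X)[0]
    print(k,'side',(s-[235,120])*4+[400,0],'scene',(q-[220,110])*3+[0,300])
```

```text
pivot side [502.4 194.7] scene [ 81.5 468.9]
tip side [500.6 123.2] scene [ 78.4 419.8]
spine105 side [427.  191.7] scene [ 30.5 472.7]
bighttop side [460.5  81.7] scene [ 50.1 394. ]
rimL side [467.5 268.4] scene [ 60.  521.8]
gripbotL side [428.5  80.6] scene [ 28.2 395.5]
gripbotR side [492.5  82.9] scene [ 71.8 392.4]
barmid side [571.2 137.5] scene [125.8 424.5]
barfar side [574.3 117.6] scene [123.2 412.2]
barnear side [568.1 158. ] scene [128.4 437.3]
ringback side [655.9 140.9] scene [181.7 420.5]
post side [794.3 115.9] scene [271.4 393.5]
```

play_rows --steps '[[[-0.006,0,0,0],[-0.008,0,0,0],[-0.008,0,0,0],[-0.006,0,0,0],[-0.004,0,0,0]]]' --squeeze 100

```text
time: 7.9
ee_pos: [0.564, -0.1944, 0.2647]
tcp_rot: [-180.0, -0.1, 142.5]
wrist_force: [-2.3, 0.8, -3.2]
opening: 0.0104
grasp_force: 97.9
```

play_rows --steps '[[[-0.004,0,0,0],[-0.004,0,0,0],[-0.004,0,0,0],[-0.003,0,0,0],[-0.003,0,0,0]]]'

```text
time: 8.32
ee_pos: [0.5777, -0.2048, 0.2653]
tcp_rot: [-180.0, -0.0, 142.5]
wrist_force: [-3.1, 2.3, -3.6]
opening: 0.0105
grasp_force: 97.9
```

play_rows --steps '[[[-0.003,0,0,0],[-0.003,0,0,0],[-0.003,0,0,0],[-0.003,0,0,0],[-0.003,0,0,0]]]'

```text
time: 8.73
ee_pos: [0.5899, -0.2142, 0.2649]
tcp_rot: [-180.0, -0.0, 142.5]
wrist_force: [-0.5, -0.7, -7.1]
opening: 0.0105
grasp_force: 97.5
```

play_rows --steps '[[[-0.002,0,0,0],[-0.002,0,0,0],[-0.002,0,0,0],[-0.001,0,0,0],[0,0,0,0]]]'

```text
time: 9.15
ee_pos: [0.5953, -0.2184, 0.2657]
tcp_rot: [180.0, 0.1, 142.5]
wrist_force: [0.1, 0.9, -4.1]
opening: 0.0105
grasp_force: 98.3
```

Run:
```python
from h import *
o=bot.get_obs(); print(o['ee_pos'],o['tcp_rot'],o['wrist_force'],o['time'])
i1,_=cam('wrist','w4');i2,_=cam('side','s4');i3,_=cam('scene','c4')
o=np.zeros((600,800,3),np.uint8)
o[:300,:400]=cv2.resize(i1,(400,300))
a=i2[120:270,235:335];o[:600,400:800]=cv2.resize(a,(400,600),interpolation=cv2.INTER_CUBIC)
b=i3[110:210,220:353];o[300:,:400]=cv2.resize(b,(400,300),interpolation=cv2.INTER_CUBIC)
cv2.imwrite('pics/v4.png',o)
```

```text
[ 0.59532651 -0.21839416  0.26568529] [1.79987939e+02 5.30425626e-02 1.42533258e+02] [ 0.07829267  0.8512614  -4.07791215] 9.15
```

View pics/v4.png

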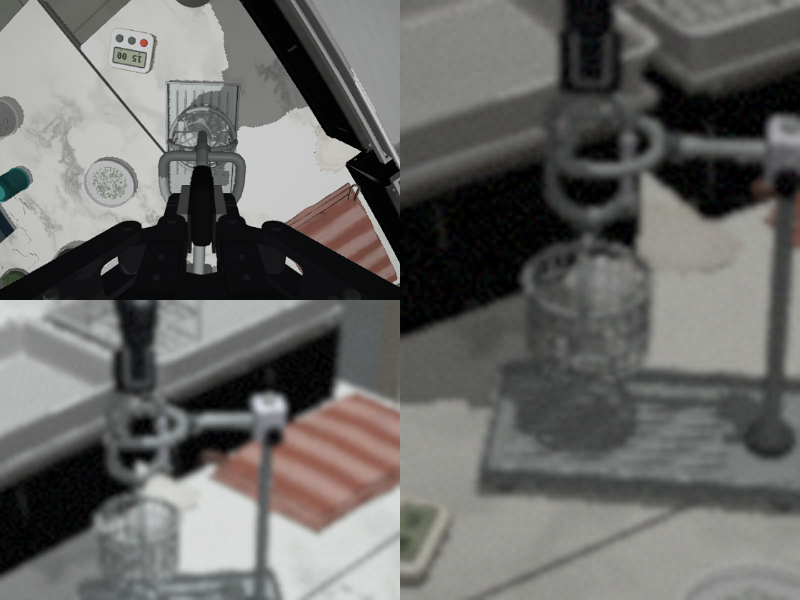

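The bar is inside the hook and the gate stands upright again at about (632,170) in the side crop. The push force is gone. I'll centre the hook and lower it onto the bar.

play_rows --steps '[[[0.003,0,0,0],[0.004,0,0,0],[0.004,0,0.003,0],[0,0,0.005,0],[0,0,0.005,0]]]'

```text
time: 9.72
ee_pos: [0.5861, -0.2113, 0.2521]
tcp_rot: [180.0, 0.0, 142.6]
wrist_force: [0.0, 0.3, -3.6]
opening: 0.0103
grasp_force: 98.4
```

play_rows --steps '[[[0,0,0.004,0],[0,0,0.003,0],[0,0,0.002,0],[0,0,0.002,0],[0,0,0,0]]]'

```text
time: 10.13
ee_pos: [0.5863, -0.2115, 0.2407]
tcp_rot: [-180.0, -0.0, 142.5]
wrist_force: [-0.2, -1.0, -3.3]
opening: 0.0103
grasp_force: 98.4
```

play_rows --steps '[[[0,0,0.001,0],[0,0,0.001,0],[0,0,0.0005,0],[0,0,0.0005,0],[0,0,0,0]]]'

```text
time: 10.55
ee_pos: [0.5864, -0.2115, 0.2393]
tcp_rot: [180.0, 0.1, 142.5]
wrist_force: [-1.5, -0.4, 4.6]
opening: 0.0105
grasp_force: 99.6
```

play_rows --steps '[[[0,0,0.0005,0],[0,0,0.0005,0],[0,0,0.0005,0],[0,0,0,0],[0,0,0,0]]]'

```text
time: 10.97
ee_pos: [0.5866, -0.2115, 0.2391]
tcp_rot: [179.9, 0.2, 142.5]
wrist_force: [-2.5, 0.7, 12.2]
opening: 0.0104
grasp_force: 100.8
```

play_rows --steps '[[[0,0,-0.0015,0],[0.001,0,0,0],[0.001,0,0,0],[0,0,0,0],[0,0,0,0]]]'

```text
time: 11.38
ee_pos: [0.5851, -0.2105, 0.2392]
tcp_rot: [180.0, 0.1, 142.5]
wrist_force: [0.8, 0.2, 6.8]
opening: 0.0107
grasp_force: 99.9
```

play_rows --steps '[[[0,0,0.0005,0],[0,0,0,0],[0,0,0,0],[0,0,0,0],[0,0,0,0]]]'

```text
time: 11.8
ee_pos: [0.5853, -0.2106, 0.2392]
tcp_rot: [180.0, 0.2, 142.5]
wrist_force: [1.0, -1.1, 8.5]
opening: 0.0105
grasp_force: 100.2
```

play_rows --steps '[[[-0.0007,0,-0.0008,0],[0,0,0,0],[0,0,0,0],[0,0,0,0],[0,0,0,0]]]' --squeeze 20

```text
time: 12.22
ee_pos: [0.5856, -0.2108, 0.2392]
tcp_rot: [180.0, 0.1, 142.5]
wrist_force: [-0.9, 0.1, 6.2]
opening: 0.0103
grasp_force: 99.9
```

play_rows --steps '[[[0,0,0,0],[0,0,0,0],[0,0,0,0],[0,0,0,0],[0,0,0,0]]]' --gripper 0.03

```text
time: 12.63
ee_pos: [0.5852, -0.2107, 0.2382]
tcp_rot: [-180.0, -0.0, 142.5]
wrist_force: [-0.2, 1.0, 0.2]
opening: 0.0302
grasp_force: 0.0
```

play_rows --steps '[[[0,0,0,0],[0,0,0,0],[0,0,0,0],[0,0,0,0],[0,0,0,0]]]'

```text
time: 13.05
ee_pos: [0.5853, -0.2107, 0.2386]
tcp_rot: [-180.0, 0.0, 142.5]
wrist_force: [0.2, 0.6, -0.1]
opening: 0.0296
grasp_force: 0.0
```

Run:
```python
from h import *
i1,_=cam('wrist','w5');i2,_=cam('side','s5')
o=np.zeros((600,800,3),np.uint8)
o[:600,:400]=cv2.resize(i1[60:360,180:380],(400,600),interpolation=cv2.INTER_CUBIC)
a=i2[120:270,235:335];o[:600,400:800]=cv2.resize(a,(400,600),interpolation=cv2.INTER_CUBIC)
cv2.imwrite('pics/v5.png',o); print(bot.get_obs()['ee_pos'])
```

```text
[ 0.58528888 -0.21068106  0.23856667]
```

View pics/v5.png

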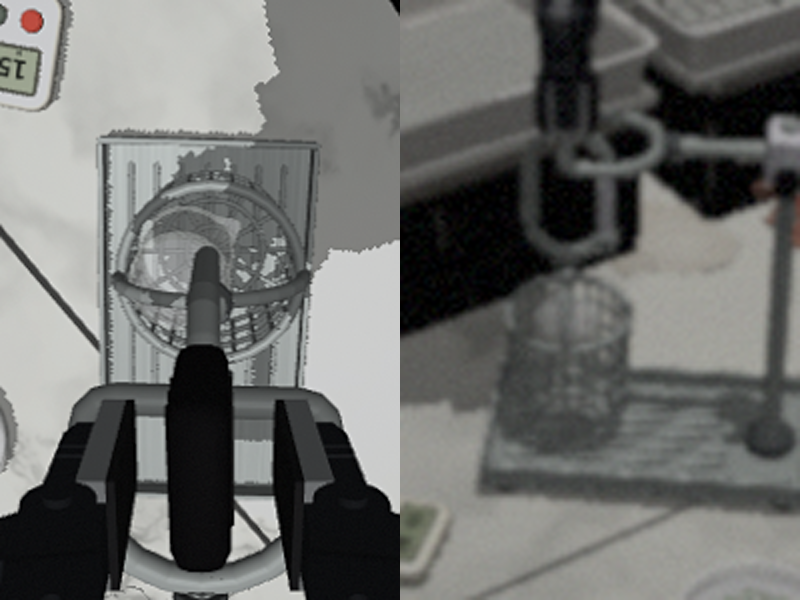

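The hook hangs on the bar with the grip free between the fingers, and the basket is upright. Now I retreat straight up.

play_rows --steps '[[[0,0,-0.006,0],[0,0,-0.012,0],[0,0,-0.02,0],[0,0,-0.025,0],[0,0,-0.025,0]]]'

```text
time: 13.57
ee_pos: [0.5849, -0.2105, 0.3278]
tcp_rot: [-180.0, -0.0, 142.5]
wrist_force: [1.1, -0.9, -0.2]
opening: 0.0301
grasp_force: 0.0
```

play_rows --steps '[[[0,0,-0.01,0],[0,0,0,0],[0,0,0,0],[0,0,0,0],[0,0,0,0]]]'

```text
time: 13.98
ee_pos: [0.5851, -0.2106, 0.3352]
tcp_rot: [-180.0, -0.1, 142.5]
wrist_force: [0.4, -0.2, 0.3]
opening: 0.0299
grasp_force: 0.0
```

play_rows --steps '[[[0,0,0,0],[0,0,0,0],[0,0,0,0],[0,0,0,0],[0,0,0,0]]]'

```text
time: 14.4
ee_pos: [0.5852, -0.2107, 0.3365]
tcp_rot: [-180.0, -0.0, 142.5]
wrist_force: [-0.2, 0.1, -0.3]
opening: 0.0297
grasp_force: 0.0
```

play_rows --steps '[[[0,0,0,0],[0,0,0,0],[0,0,0,0],[0,0,0,0],[0,0,0,0]]]'

```text
time: 14.82
ee_pos: [0.5853, -0.2107, 0.3366]
tcp_rot: [180.0, -0.0, 142.5]
wrist_force: [0.8, -0.0, -0.6]
opening: 0.0299
grasp_force: 0.0
```

Run:
```python
from h import *
i1,_=cam('side','s6');
i3=None
for k in range(5): i3,_=cam('side','s7')
i2,_=cam('scene','c6')
print(cv2.absdiff(i1,i3)[120:270,235:335].mean(),bot.get_obs()['time'])
o=np.zeros((600,800,3),np.uint8)
o[:600,:400]=cv2.resize(i2[100:250,220:320],(400,600),interpolation=cv2.INTER_CUBIC)
o[:600,400:800]=cv2.resize(i3[120:270,235:335],(400,600),interpolation=cv2.INTER_CUBIC)
cv2.imwrite('pics/v6.png',o)
```

```text
2.411088888888889 15.1667
```

View pics/v6.png

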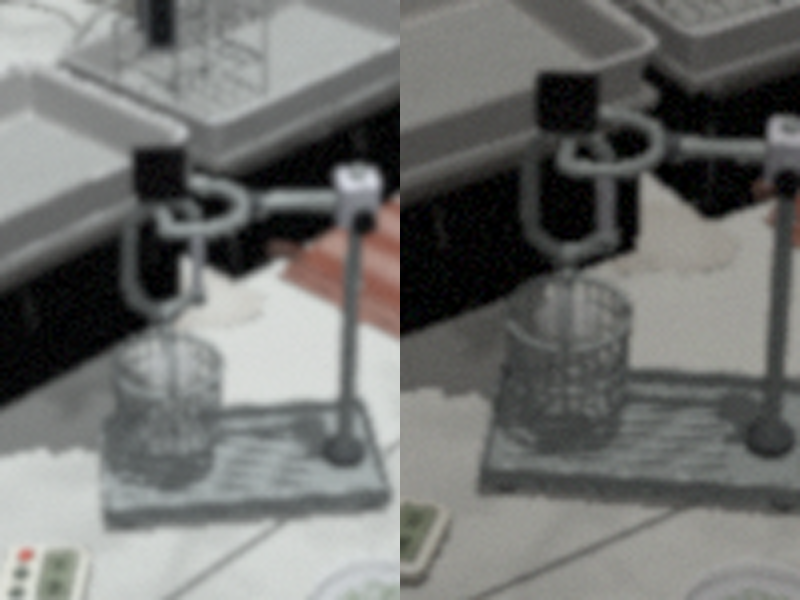

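It hangs upright with the gate shut and the beaker in the basket. I'll let it settle briefly, then hand in.

play_rows --steps '[[[0,0,0,0],[0,0,0,0],[0,0,0,0],[0,0,0,0],[0,0,0,0]]]'

```text
time: 15.58
ee_pos: [0.5853, -0.2107, 0.3366]
tcp_rot: [-180.0, 0.0, 142.5]
wrist_force: [1.1, -0.5, -0.5]
opening: 0.03
grasp_force: 0.0
```

play_rows --steps '[[[0,0,0,0],[0,0,0,0],[0,0,0,0],[0,0,0,0],[0,0,0,0]]]'

```text
time: 16.0
ee_pos: [0.5853, -0.2107, 0.3366]
tcp_rot: [-180.0, 0.0, 142.5]
wrist_force: [-0.3, 0.1, -0.1]
opening: 0.0296
grasp_force: 0.0
```

play_rows --steps '[[[0,0,0,0],[0,0,0,0],[0,0,0,0],[0,0,0,0],[0,0,0,0]]]'

```text
time: 16.42
ee_pos: [0.5853, -0.2107, 0.3366]
tcp_rot: [180.0, 0.0, 142.5]
wrist_force: [0.5, -0.1, -0.5]
opening: 0.0302
grasp_force: 0.0
```

```bash
python3 -c "
from workcell import bot
print(bot.job_done())"
```

```text
the job is handed in; nothing more can be done
None
```

I handed the job in at about 16.4 s with the basket hanging upright from the D-ring bar, the gate shut, the beaker in the basket and the gripper clear; no verdict came back.

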